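Slide a tray of wet glasses over the sill into the drainer

TASK

Slide the tray of freshly washed glasses over the raised sill into the drainer: lift its front end by the handle and draw it across the sill, then take the rear handle, bring the rear end over, and let it down gently behind the sill so that the tray lies flat in the drainer, snug against the end wall. Work gently: do not jam or ram the tray against the drainer, let an end drop, or tip the tray steeply, leave both glasses standing upside down on it without touching them, and do not shift the other things on the worktop.

Things in the scene. Friction and masses are not known exactly. Their poses are not given: they have to be found in the camera images.
- drainer: Low steel glass drainer, fixed, 33 mm high, 218 mm wide. Origin: centre of its underside, on the worktop; z up; x: the way the tray goes in. Flat deck 6 mm high, from x = -130 mm on. Side walls leave a channel 178 mm wide (y = -89 to 89), starting at x = -150 mm with rounded posts (9 mm radius). Black soft-faced end wall, 33 mm high, face anywhere from x = 115 to 145 mm (not reported, see sill).
- sill (a point): Middle of the sill's top, at (-136, 0, 16) mm in the drainer's frame. A rounded bar across the entry, 12 mm thick (x = -142 to -130), its top 16 mm above the worktop. Between it and the end wall are 245 to 275 mm for the 240 mm tray. The end wall sits on a pull-out section held by thumbscrews; its setting differs each time and is not reported: feel for it.
- tray: Pale green plastic tray, 240 x 170 mm (x, y), rounded corners, rim 18 mm high, floor 4 mm; with its glasses 0.5 to 0.75 kg, balanced near its middle. Origin: centre of its underside; x to its front end (goes in first), z up. A steel bail handle with a round orange grip (11 mm thick, 56 mm long, along y) stands at each end. It starts on the worktop before the sill.
- front_grip (a point): Centre of the orange grip of the tray's front handle, at (108, 0, 58) mm in the tray's frame. Held lightly (about 20 N) it turns between the fingers, so that end can be raised while the other stays down. With its middle past the sill the tray rests by itself on sill and deck, rear end in the air.
- rear_grip (a point): Centre of the orange grip of the tray's rear handle, at (-108, 0, 58) mm in the tray's frame.
- nose (a point): Middle of the tray's front edge, at (120, 0, 3) mm in the tray's frame.
- glass_a: Clear drinking glass, upside down on the tray, 66 mm across at its mouth (below), 85 mm high, 0.13 kg. Origin: centre of its mouth, on the tray's floor; z up. It stands near (0, 40) mm in the tray's frame.
- glass_b: The same kind of glass, near (0, -40) mm in the tray's frame.
- tin: Small red and blue food tin, 57 mm across, 72 mm high, loose, beyond the tray. Origin: centre of its underside. To be left alone.
- biscuits: Brown biscuit box, 57 x 168 x 83 mm, loose, lying to the left of the tray. Origin: centre of its underside. To be left alone.
Things that resemble listed ones, but are neither listed nor needed, are in the scene too. Leave any black look-alike of the glass_b alone.

How it is judged:
By the outcome, as a careful person would: the job done as asked, in the order asked, and still so for the second after the job is handed in, with the robot touching nothing.
It also fails if it takes over 67 s, if anything falls off the work surface, if the arm or the gripper's body presses on something with over 40 N, if the wrist force passes 120 N, or if a joint passes its speed limit or range.

ROBOT

A 6-joint arm with a two-finger parallel gripper is mounted at the origin on a cart in front of the work surface, level with it; the furniture and walls round the work are solid. World frame = base frame: x ahead of the robot, y to its left, z up, the work surface at z = 0. Lengths are in m, angles in rad, forces in N, time in s.
With the tool pointing down it reaches from about 0.325 to 0.925 m from the base axis. Payload 3.1 kg.
Tool frame: the origin (TCP) lies midway between the tips of the shut fingers; the grasp point (between the pads) lies 19 mm behind it (robot.pinch_z is the distance from the TCP to the grasp point, in m); z points along the fingers, y is the line along which they close (so a half turn about z gives the same grasp; the last joint's range is limited). The gripper opens to 85 mm and grips with 20 to 120 N. Pads are 22 mm wide; open, the fingers measure 114 mm over their backs; the gripper's body (76 mm by 85 mm) begins 54 mm behind the grasp point. The pads swing forward as they close: fully open they stand 13 mm farther back than shut.
Start: joints at [-1.36, 0.217, 1.613, -0, 1.311, -0.112], TCP at [0.198, -0.593, 0.231] pointing down, gripper open.
Joint ranges: [-2.75, 2.75], [-0.78, 2.1], [0.31, 2.55], [-1.13, 4.27], [0.13, 2.63], [-2.58, 2.58]. Speed limits (rad/s): [2.79, 2.79, 3.14, 3.14, 3.14, 3.14].

INTERFACE

Orientations are given as a unit quaternion [w, x, y, z].
In Python, from rig import monitor, snapshot, camera_info, robot gives the robot as it stands.
- The arm moves only by the tool servo_tool, never from a script. Its argument "commands" is a list of rows, each a list of 4 numbers: the shift along the tool's x, y, z in cm, then the turn about the tool's z in degrees. A call has 1 to 20 rows; each row is the pose to reach, as a shift and turn from the pose commanded when the call began, along the tool's axes at that moment; what a row does not reach only later rows make up. A row lasts 1/12 s, in which the tool goes at most 41.7 mm and 7.16 degrees, less where a joint would pass 70% of its speed; a pose out of reach is approached as far as the arm can. A call with a gripper value outside its range is refused whole. "fingers" is the gripper's target within -1 to 1 (shut at 1, half-way at 0, fully open at -1), set as the call begins (left out, the last holds). The fingers move at their own pace and stop on an object; the grip force is fixed at half the most. Time passes only in rows, so rows that repeat a pose let the fingers close. It gives the time, the measured TCP pose, the force, the opening and the grip force at its end, in the units of the state.
- monitor.observe(): the state, without advancing time (a new reading comes with each control period).
- snapshot(name): name is "scene" or "top" or "wrist"; returns the picture (384x512x3 uint8, red, green, blue); there is no depth.
- camera_info(name): a dict with "vertical_fov" (degrees; the focal length in pixels is half the picture's height over the tangent of half this angle, whatever the lens; pixels are square), "cx", "cy" (the principal point, pixels), "k1" (the pictures are not rectified: a ray, as slopes to the right and down, at radius r is drawn at 1 + k1 r^2 times it, then the intrinsics apply), "extrinsics" (4x4, takes a point from camera to world coordinates). Camera axes: x right, y up, looking along -z (the intrinsics and any distortion apply to the point x, -y, -z); pixel columns grow to the right and rows downward; lengths in m; the calibration is good to about 2 mm. A picture is of the moment at which its call begins: read the wrist's pose just before it. camera_info takes no time and is no camera call; for the wrist camera it gives the pose at the moment of the call.
- robot.sign_off(): hands the job in; it is judged then, once.
The state is a dict: "time_s": time; "joints": joint angles; "joint_velocities": joint speeds; "effort": joint torques, N m; "position": TCP position; "eef_rot": TCP orientation; "force": force on the tool from outside, world axes, zero at the start; "wrist_torque": the same for the moment, N m; "grip_width": finger opening in m; "grasp_force": force on a finger pad.
Only numpy, scipy, OpenCV 4.12 (cv2) and the standard library are available. Lean on these libraries where they do the work, as an engineer would, in place of code of your own. Each camera call takes 0.05 s, during which the arm holds its last target. There are 200 camera calls.

## Working session

There is one attempt and no reset: what is moved stays moved. The work goes in short steps, Python scripts to look and compute and a tool call to move; the robot and the scene stay as the last step left them, time stands still between calls to the robot, and variables do not carry over. Pictures are saved under pics/ and viewed, at most 10 in all, crops included, and the job is handed in when it is done.

Besides the shell and the picture viewer there is one more tool, called after "Call:" as a command line: name --pt "numbers of a row" for each row, then --argument value for the rest. servo_tool: Moves the arm, as the interface text tells. Its arguments: {"type":"object","properties":{"commands":{"type":"array"},"fingers":{"type":"number"}},"required":["commands"]}

```bash
mkdir -p pics; ls; cat > h.py <<'E'
import numpy as np, cv2
from rig import monitor, snapshot, camera_info, robot
def K(ci):
    f=192/np.tan(np.radians(ci["vertical_fov"])/2); return f,ci["cx"],ci["cy"],ci["k1"],np.array(ci["extrinsics"])
def ray(ci,u,v):
    f,cx,cy,k,E=K(ci); d=np.array([(u-cx)/f,(v-cy)/f]); s=d.copy()
    for _ in range(30): s=d/(1+k*(s@s))
    r=E[:3,:3]@np.array([s[0],-s[1],-1]); return E[:3,3],r
def atz(ci,u,v,z):
    o,r=ray(ci,u,v); return o+r*(z-o[2])/r[2]
def proj(ci,p):
    f,cx,cy,k,E=K(ci); c=E[:3,:3].T@(np.asarray(p)-E[:3,3]); s=np.array([c[0],-c[1]])/-c[2]
    s=s*(1+k*(s@s)); return f*s+[cx,cy]
def tri(a,b):
    A=[];B=[]
    for o,r in (a,b):
        r=r/np.linalg.norm(r); P=np.eye(3)-np.outer(r,r); A.append(P);B.append(P@o)
    x=np.linalg.lstsq(np.vstack(A),np.hstack(B),rcond=None)[0]
    return x,[np.linalg.norm(P@x-b) for P,b in zip(A,B)]
def save(n,im): cv2.imwrite(f"pics/{n}.png",cv2.cvtColor(im,cv2.COLOR_RGB2BGR))
E
python3 - <<'E'
from h import *
a=snapshot("top");b=snapshot("scene")
save("top0",cv2.resize(a,(800,600)));save("scene0",cv2.resize(b,(800,600)));np.save("top0",a);np.save("scene0",b)
for n in("top","scene"):
    c=camera_info(n);print(n,c["vertical_fov"],c["cx"],c["cy"],c["k1"],np.round(c["extrinsics"],3).tolist())
s=monitor.observe();print(s["time_s"],s["position"],s["eef_rot"],s["force"],robot.pinch_z)
for nm,im in(("t",a),("s",b)):
    h=cv2.cvtColor(im,cv2.COLOR_RGB2HSV);m=((h[...,0]>5)&(h[...,0]<20)&(h[...,1]>170)&(h[...,2]>120)).astype(np.uint8)
    n,l,st,ce=cv2.connectedComponentsWithStats(m)
    print(nm,[(st[i].tolist(),ce[i].round(1).tolist()) for i in range(1,n) if st[i,4]>15])
E
```

```text
pics
top 50.266172996118684 253.74437256268791 182.1130261112855 -0.13632808407297523 [[-0.003, 0.989, -0.145, 0.389], [-1.0, -0.002, 0.007, 0.366], [0.006, 0.145, 0.989, 1.287], [0.0, 0.0, 0.0, 1.0]]
scene 53.87880046430308 254.59165827387326 193.60204918934105 -0.03605606698310942 [[-0.745, 0.292, -0.599, -0.103], [-0.667, -0.326, 0.67, 1.135], [-0.0, 0.899, 0.438, 0.556], [0.0, 0.0, 0.0, 1.0]]
0.1 [ 0.19812021 -0.59200777  0.23011009] [-1.06015141e-03  9.87001638e-01  1.60706690e-01 -5.65109758e-05] [-0.46803765  0.79275401 -0.11793073] 0.0187
t [([300, 195, 4, 16, 34], [301.6, 202.5]), ([228, 202, 4, 17, 39], [229.7, 209.8])]
s [([277, 115, 32, 51, 736], [293.7, 145.5]), ([298, 181, 15, 6, 33], [304.9, 183.8]), ([259, 207, 16, 7, 33], [266.2, 209.9]), ([61, 219, 10, 11, 53], [64.5, 222.3])]
```

View pics/top0.png

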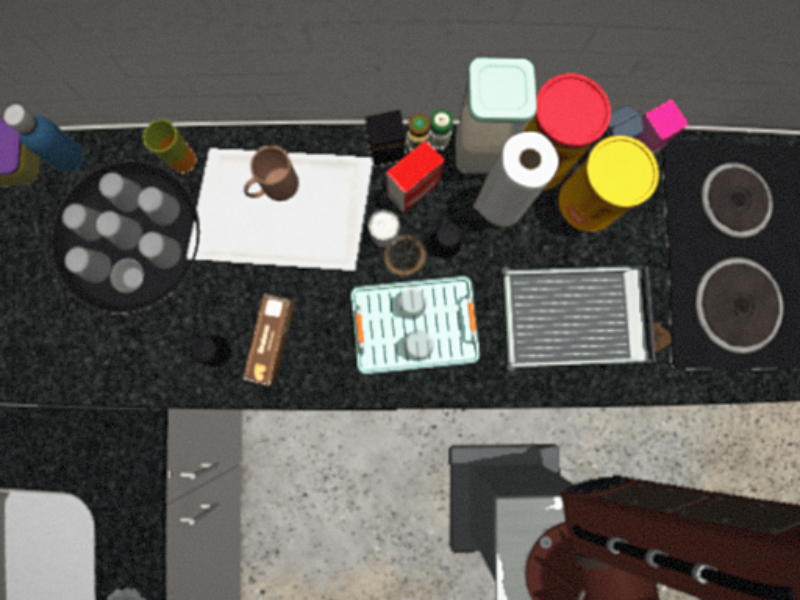

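View pics/scene0.png

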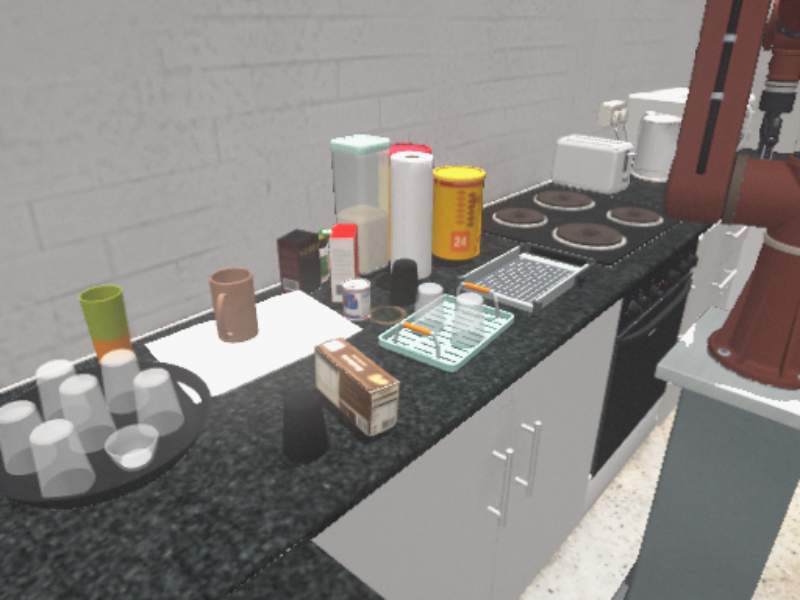

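The top view shows the tray at about (415,325) with its front to the right, and its orange grips at about (360,331) and (473,318). The drainer is at about (575,315) with its sill on the left and the black end wall at about x=650. The scene view confirms the layout, with the tin at (355,298) and the biscuit box at (355,385).

```bash
python3 - <<'E'
from h import *
ct,cs=camera_info("top"),camera_info("scene")
F=tri(ray(ct,301.6,202.5),ray(cs,304.9,183.8));R=tri(ray(ct,229.7,209.8),ray(cs,266.2,209.9));print(F,R)
d=F[0]-R[0];print(np.linalg.norm(d),np.degrees(np.arctan2(d[1],d[0])))
a=np.load("top0.npy");c=a[160:245,315:430]
save("dr",cv2.resize(c,None,fx=6.9,fy=6.9,interpolation=cv2.INTER_CUBIC))
E
```

```text
(array([0.50637446, 0.213241  , 0.05823749]), [np.float64(0.0005665180401280128), np.float64(0.0005665180401283865)]) (array([0.48459472, 0.43003703, 0.05932903]), [np.float64(0.00027767180547817017), np.float64(0.00027767180547853885)])
0.2178900287691055 -84.26320405328819
```

View pics/dr.png

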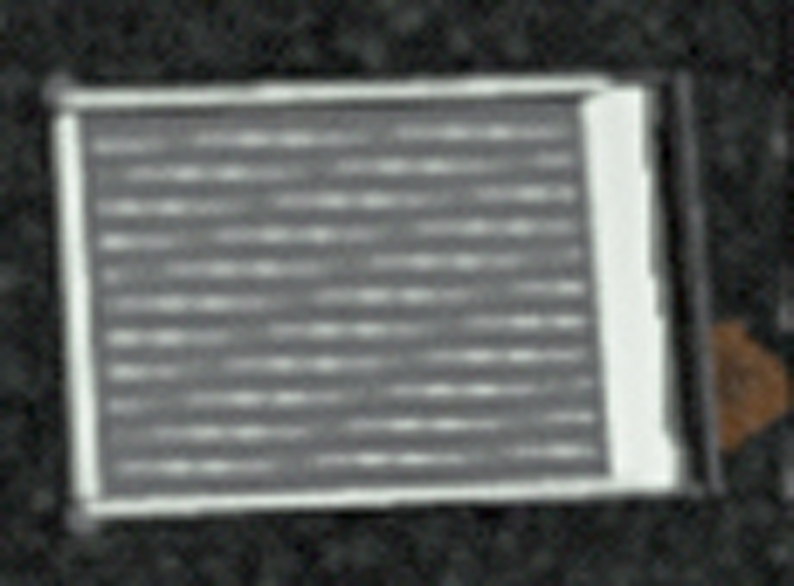

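The enlarged drainer shows:
- Sill: bar from crop (67,112) to (88,495).
- Side-wall tops: lines (60,97)-(610,82) and (85,510)-(680,487).
- Black end wall: face at about (655,90)-(690,485).

```bash
python3 - <<'E'
from h import *
ct=camera_info("top")
def P(u,v,z): return atz(ct,(u+.5)/6.9+315-.5,(v+.5)/6.9+160-.5,z)
S=[P(67,112,.016),P(88,495,.016)]; print("sill",np.round(S,4),np.linalg.norm(S[0]-S[1]))
T=[P(60,97,.033),P(610,82,.033)];B=[P(85,510,.033),P(680,487,.033)]
for L in(T,B): d=L[1]-L[0];print(np.round(L,4),np.degrees(np.arctan2(d[1],d[0])))
W=[P(652,90,.033),P(683,485,.033)];print("wall",np.round(W,4))
d=S[1]-S[0];print("sill normal yaw",np.degrees(np.arctan2(d[1],d[0]))+90)
E
```

```text
sill [[0.5943 0.1339 0.016 ]
 [0.4196 0.1288 0.016 ]] 0.17479777446349168
[[ 0.5985  0.14    0.033 ]
 [ 0.6054 -0.117   0.033 ]] -88.45839760420539
[[ 0.4126  0.1335  0.033 ]
 [ 0.4194 -0.1405  0.033 ]] -88.57426637744759
wall [[ 0.6017 -0.137   0.033 ]
 [ 0.4203 -0.142   0.033 ]]
sill normal yaw -88.3305210002413
```

```bash
cat >> h.py <<'E'
from scipy.spatial.transform import Rotation as Ro
def go(p,yaw):  # target TCP (m), world yaw of tool y (deg) -> tool-frame cm, deg
    s=monitor.observe(); q=s["eef_rot"]; R=Ro.from_quat([q[1],q[2],q[3],q[0]]).as_matrix()
    y=np.degrees(np.arctan2(R[1,1],R[0,1])); t=R.T@(np.array(p)-s["position"])*100
    print("t",s["time_s"],"pos",np.round(s["position"],4),"yaw",round(y,2),"F",np.round(s["force"],1),"w",s["grip_width"],"g",s["grasp_force"]);print("cm",np.round(t,2),"turn",round(-(yaw-y),2))
    print("tool axes",np.round(R,3).tolist())
E
python3 -c "
from h import *
go([.5064,.2132,.14],-84.3)"
```

```text
t 0.1 pos [ 0.1981 -0.592   0.2301] yaw -71.5 F [-0.5  0.8 -0.1] w 0.08544415830581525 g 0.0
cm [ 54.78 -66.56   9.16] turn 12.8
tool axes [[0.948, 0.317, -0.0], [0.317, -0.948, 0.002], [0.0, -0.002, -1.0]]
```

Call:
servo_tool --pt "2 -2.4 0 2" --pt "4.5 -5.4 0 4" --pt "7.5 -9 0 6" --pt "10.5 -12.6 0 8" --pt "13.5 -16.2 0 10" --pt "16.5 -19.8 0 12" --pt "19.5 -23.4 0 12.8" --pt "22.5 -27 0 12.8" --pt "25.5 -30.6 0 12.8" --pt "28.5 -34.3 0 12.8" --pt "31.5 -38 0 12.8" --pt "34.5 -41.6 0 12.8" --pt "37.5 -45.3 0 12.8" --pt "40.5 -49 0 12.8" --pt "43.5 -52.7 0 12.8" --pt "46.5 -56.4 0 12.8" --pt "49.5 -60 0 12.8" --pt "52 -63.1 0 12.8" --pt "53.8 -65.4 0 12.8" --pt "54.8 -66.6 0 12.8" --fingers 0

```text
time_s: 1.77
position: [0.4917, 0.1754, 0.2308]
eef_rot: [0.0, 0.999, 0.05, -0.0]
force: [1.1, -1.5, 0.5]
grip_width: 0.0428
grasp_force: 0.0
```

```bash
python3 - <<'E'
from h import *
go([.5064,.2132,.15],-84.3)
E
```

```text
t 1.7667 pos [0.4917 0.1754 0.2308] yaw -84.27 F [ 1.1 -1.5  0.5] w 0.042804535707238904 g 0.0
cm [ 1.84 -3.61  8.08] turn 0.03
tool axes [[0.995, 0.1, -0.001], [0.1, -0.995, -0.0], [-0.001, 0.0, -1.0]]
```

Call:
servo_tool --pt "0 0 1.5 0" --pt "0 0 3 0" --pt "0 0 4 0" --pt "0 0 4 0" --pt "0 0 4 0"

```text
time_s: 2.18
position: [0.491, 0.1727, 0.1903]
eef_rot: [0.0, 0.999, 0.049, -0.001]
force: [-0.1, 0.1, -0.4]
grip_width: 0.0428
grasp_force: 0.0
```

```bash
python3 - <<'E'
from h import *
go([.5064,.2132,.04],-84.3)
c=camera_info("wrist");im=snapshot("wrist");save("w1",im)
print(proj(c,[.5064,.2132,.058]),proj(c,[.5065,.1314,.016]),proj(c,[.4846,.43,.058]))
h=cv2.cvtColor(im,cv2.COLOR_RGB2HSV);m=((h[...,0]>5)&(h[...,0]<20)&(h[...,1]>170)&(h[...,2]>120)).astype(np.uint8)
n,l,st,ce=cv2.connectedComponentsWithStats(m)
print([(st[i].tolist(),ce[i].round(1).tolist(),atz(c,*ce[i],.0585).round(4).tolist()) for i in range(1,n) if st[i,4]>30])
E
```

```text
t 2.1833 pos [0.491  0.1727 0.1903] yaw -84.33 F [-0.1  0.1 -0.4] w 0.042838278490866404 g 0.0
cm [ 1.97 -3.88 15.02] turn -0.03
tool axes [[0.995, 0.099, -0.002], [0.099, -0.995, -0.001], [-0.002, 0.0, -1.0]]
[218.35065169 160.74737645] [299.91768092 160.20612576] [-10.26699508 161.62347943]
[([213, 132, 13, 59, 610], [219.3, 159.6], [0.5077, 0.2123, 0.0585]), ([0, 169, 5, 22, 63], [1.3, 182.5], [0.4649, 0.4215, 0.0585])]
```

View pics/w1.png

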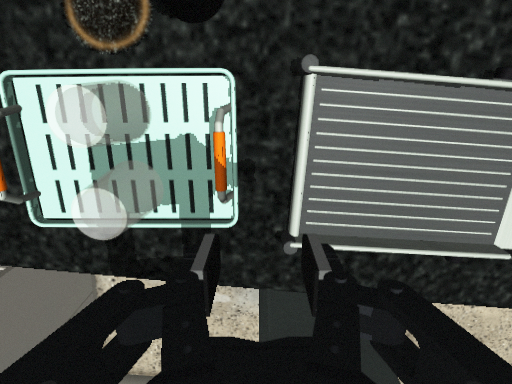

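The wrist view shows the front grip at (219,160), the sill bar from (307,76) to (295,238), and the drainer posts at (310,62) and (291,247). The projections agree with the first measurement.

```bash
python3 - <<'E'
from h import *
c=camera_info("wrist")
a,b=atz(c,310,62,.033),atz(c,291,247,.033);m=(a+b)/2;d=b-a
print(a,b,m,np.linalg.norm(d),np.degrees(np.arctan2(d[1],d[0]))+90)
a,b=atz(c,307,76,.016),atz(c,295,238,.016);m=(a+b)/2;d=b-a
print(a,b,m,np.linalg.norm(d),np.degrees(np.arctan2(d[1],d[0]))+90)
go([.5068,.2130,.039],-84.3)
E
```

```text
[0.60361579 0.13715654 0.033     ] [0.41240879 0.13032846 0.033     ] [0.50801229 0.1337425  0.033     ] 0.19132887124000086 -87.95481090782985
[0.59255504 0.13586216 0.016     ] [0.41573028 0.12440548 0.016     ] [0.50414266 0.13013382 0.016     ] 0.1771955143814232 -86.29292300081767
t 2.2333 pos [0.4918 0.1727 0.1913] yaw -84.36 F [-0.   0.4  0. ] w 0.04264778367485925 g 0.0
cm [ 1.9  -3.86 15.23] turn -0.06
tool axes [[0.995, 0.098, -0.0], [0.098, -0.995, -0.0], [-0.0, 0.0, -1.0]]
```

Call:
servo_tool --pt "1 -2 0 0" --pt "1.9 -3.86 1 0" --pt "1.9 -3.86 3 0" --pt "1.9 -3.86 5 0" --pt "1.9 -3.86 7 0" --pt "1.9 -3.86 9 0" --pt "1.9 -3.86 11 0" --pt "1.9 -3.86 12.5 0" --pt "1.9 -3.86 13.7 0" --pt "1.9 -3.86 14.5 0" --pt "1.9 -3.86 15 0" --pt "1.9 -3.86 15.2 0" --pt "1.9 -3.86 15.2 0" --pt "1.9 -3.86 15.2 0"

```text
time_s: 3.4
position: [0.5078, 0.2137, 0.0402]
eef_rot: [-0.0, 0.999, 0.05, 0.001]
force: [-0.8, -0.3, 1.4]
grip_width: 0.0428
grasp_force: 0.0
```

Call:
servo_tool --pt "0 0 0 0" --pt "0 0 0 0" --pt "0 0 0 0" --pt "0 0 0 0" --pt "0 0 0 0" --pt "0 0 0 0" --fingers 0.76

```text
time_s: 3.9
position: [0.5076, 0.2134, 0.04]
eef_rot: [0.0, 0.999, 0.05, 0.001]
force: [-1.5, -2.3, 4.3]
grip_width: 0.0104
grasp_force: 10.8
```

Call:
servo_tool --pt "0 0 0 0" --pt "0 0 0 0" --pt "0 0 0 0" --pt "0 0 -0.2 0" --pt "0 0 -0.5 0" --pt "0 0 -0.8 0" --pt "0 0 -1.1 0" --pt "0 0 -1.4 0" --pt "0 0 -1.7 0" --pt "0 0 -2 0" --pt "0 0 -2.3 0" --pt "0 0 -2.6 0" --pt "0 0 -2.9 0" --pt "0 0 -3.1 0" --pt "0 0 -3.2 0" --pt "0 0 -3.2 0" --fingers 0.79

```text
time_s: 5.23
position: [0.5072, 0.2136, 0.0717]
eef_rot: [-0.0, 0.999, 0.05, 0.0]
force: [-0.1, 0.6, -4.1]
grip_width: 0.0097
grasp_force: 32.7
```

```bash
cat > look.py <<'E'
from h import *
import sys
ct,cs=camera_info("top"),camera_info("scene");P=[]
A=[]
for c,nm in((ct,"top"),(cs,"scene")):
    im=snapshot(nm);h=cv2.cvtColor(im,cv2.COLOR_RGB2HSV);m=((h[...,0]>5)&(h[...,0]<20)&(h[...,1]>150)&(h[...,2]>110)).astype(np.uint8)
    if nm=="top": top=im
    n,l,st,ce=cv2.connectedComponentsWithStats(m);A.append([(int(st[i,4]),ce[i].round(1).tolist(),[atz(c,*ce[i],z).round(4).tolist()[:2] for z in(.06,.09)]) for i in range(1,n) if st[i,4]>8])
    print(nm,*A[-1],sep="\n ")
    save(sys.argv[1]+nm,cv2.resize(im[150:260,205:455] if nm=="top" else im[150:270,220:420],(800,352) if nm=="top" else (800,480),interpolation=cv2.INTER_CUBIC))
E
python3 look.py l1; python3 -c "
from h import *
go([.5110,-.0365,.072],-88.45)"
```

```text
top
 (54, [229.7, 210.0], [[0.4836, 0.4299], [0.4813, 0.4283]])
scene
 (157, [290.5, 126.6], [[0.9321, -0.2768], [0.8694, -0.1913]])
 (12, [277.5, 129.0], [[0.9528, -0.2043], [0.889, -0.1233]])
 (259, [286.2, 156.4], [[0.7007, 0.0586], [0.652, 0.1237]])
 (16, [249.0, 158.5], [[0.79, 0.1681], [0.7359, 0.2266]])
 (15, [310.0, 176.2], [[0.5272, 0.1553], [0.4891, 0.2146]])
 (50, [266.9, 209.9], [[0.4828, 0.4297], [0.4473, 0.4724]])
 (137, [68.8, 221.2], [[0.83, 0.8248], [0.7735, 0.8436]])
t 5.3333 pos [0.5071 0.2134 0.0714] yaw -84.31 F [ 0.7 -0.2 -3.7] w 0.009803274752964355 g 32.74533033370972
cm [-2.09 24.91 -0.05] turn 4.14
tool axes [[0.995, 0.099, 0.0], [0.099, -0.995, -0.0], [0.0, 0.0, -1.0]]
```

View pics/l1scene.png

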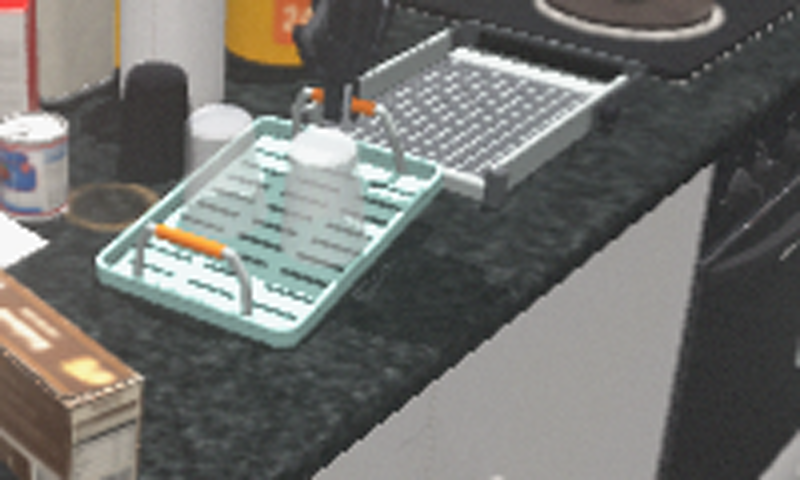

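The scene crop shows the front end lifted in the fingers at about (340,100). The rear rests on the worktop and both glasses stand.

Call:
servo_tool --pt "0 0.1 0 0" --pt "0 0.3 0 0.3" --pt "-0.1 0.6 0 0.6" --pt "-0.1 1 0 1" --pt "-0.2 1.4 0 1.4" --pt "-0.2 1.8 0 1.8" --pt "-0.3 2.2 0 2.2" --pt "-0.3 2.6 0 2.6" --pt "-0.4 3 0 3" --pt "-0.4 3.4 0 3.4" --pt "-0.5 3.8 0 3.8" --pt "-0.5 4.1 0 4.1" --pt "-0.5 4.3 0 4.3" --pt "-0.55 4.4 0 4.5" --pt "-0.55 4.4 0 4.5" --fingers 0.78

```text
time_s: 6.58
position: [0.5059, 0.1688, 0.0713]
eef_rot: [0.0, 1.0, 0.01, 0.0]
force: [0.5, -0.9, -3.3]
grip_width: 0.0097
grasp_force: 32.8
```

```bash
python3 look.py l2; python3 -c "
from h import *
go([.5110,-.0365,.072],-88.45)"
```

```text
top
 (11, [381.7, 145.8], [[0.682, -0.0427], [0.6748, -0.0328]])
 (54, [244.1, 205.4], [[0.4975, 0.3866], [0.4949, 0.386]])
scene
 (708, [292.7, 143.7], [[0.7726, -0.0791], [0.7197, -0.0056]])
 (16, [249.0, 158.5], [[0.79, 0.1681], [0.7359, 0.2266]])
 (14, [317.9, 172.3], [[0.5261, 0.1094], [0.4881, 0.1714]])
 (46, [272.2, 202.5], [[0.4999, 0.3859], [0.4635, 0.4312]])
 (139, [68.9, 221.2], [[0.8297, 0.8247], [0.7732, 0.8435]])
t 6.6833 pos [0.506  0.1688 0.0714] yaw -88.79 F [-0.2 -0.7 -3. ] w 0.009811211859037222 g 32.82676041126251
cm [ 0.07 20.54 -0.04] turn -0.34
tool axes [[1.0, 0.021, 0.0], [0.021, -1.0, -0.001], [0.0, 0.001, -1.0]]
```

View pics/l2top.png

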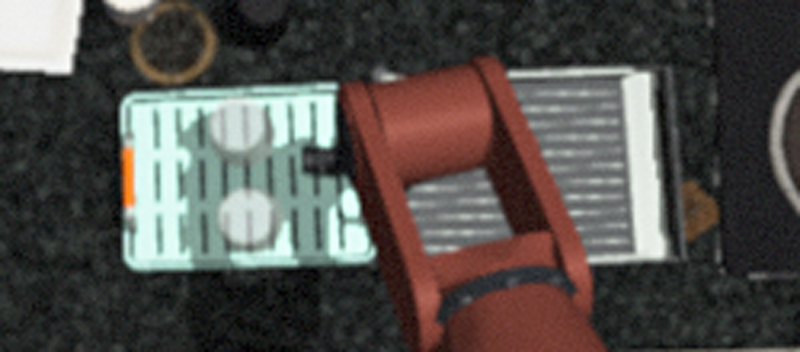

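The top crop shows the tray aligned with the drainer, its rear grip at (128,178), about 1 mm off the centreline.

Call:
servo_tool --pt "0 0.1 0 0" --pt "0 0.3 0 0" --pt "0 0.7 0 0" --pt "0 1.1 0 0" --pt "0 1.5 0 0" --pt "0 1.9 0 0" --pt "0 2.3 0 0" --pt "0 2.7 0 0" --pt "0 3.1 0 0" --pt "0 3.5 0 0" --pt "0 3.9 0 0" --pt "0 4.3 0 0" --pt "0 4.7 0 0" --pt "0 5.1 0 0" --pt "0 5.5 0 0" --pt "0 5.9 0 0" --pt "0 6.3 0 0" --pt "0 6.6 0 0" --pt "0 6.7 0 0" --pt "0 6.7 0 0"

```text
time_s: 8.35
position: [0.5073, 0.1016, 0.0714]
eef_rot: [0.0, 1.0, 0.01, 0.0]
force: [-1.1, -1.5, -3.3]
grip_width: 0.0095
grasp_force: 32.8
```

```bash
python3 look.py l3|grep -A3 top; python3 -c "
from h import *
go([.5110,-.0365,.072],-88.45)"
```

```text
top
 (13, [364.5, 136.9], [[0.7101, 0.0111], [0.7023, 0.0198]])
 (41, [267.0, 204.5], [[0.5002, 0.3175], [0.4974, 0.3187]])
scene
t 8.45 pos [0.5074 0.1017 0.0714] yaw -88.79 F [-1.1 -2.3 -2.3] w 0.009778475599616476 g 32.78277575969696
cm [ 0.07 13.82 -0.04] turn -0.34
tool axes [[1.0, 0.021, 0.0], [0.021, -1.0, -0.001], [0.0, 0.001, -1.0]]
```

Call:
servo_tool --pt "0 0.1 0 0" --pt "0 0.3 0 0" --pt "0 0.7 0 0" --pt "0 1.1 0 0" --pt "0 1.5 0 0" --pt "0 1.9 0 0" --pt "0 2.3 0 0" --pt "0 2.7 0 0" --pt "0 3.1 0 0" --pt "0 3.5 0 0" --pt "0 3.9 0 0" --pt "0 4.3 0 0" --pt "0 4.7 0 0" --pt "0 5.1 0 0" --pt "0 5.5 0 0" --pt "0 5.9 0 0" --pt "0 6.3 0 0" --pt "0 6.6 0 0" --pt "0 6.8 0 0" --pt "0 6.8 0 0"

```text
time_s: 10.12
position: [0.5087, 0.0335, 0.0714]
eef_rot: [0.0, 1.0, 0.01, 0.0]
force: [-0.7, -0.1, -3.2]
grip_width: 0.0097
grasp_force: 32.8
```

Call:
servo_tool --pt "0 0.1 0 0" --pt "0 0.3 0 0" --pt "0 0.6 0 0" --pt "0 1 0 0" --pt "0 1.4 0 0" --pt "0 1.8 0 0" --pt "0 2.2 0 0" --pt "0 2.6 0 0" --pt "0 3 0 0" --pt "0 3.4 0 0" --pt "0 3.8 0 0" --pt "0 4.2 0 0" --pt "0 4.6 0 0" --pt "0 5 0 0" --pt "0 5.4 0 0" --pt "0 5.8 0 0" --pt "0 6.2 0 0" --pt "0 6.6 0 0" --pt "0 6.8 0 0" --pt "0 6.8 0 0"

```text
time_s: 11.78
position: [0.5101, -0.0346, 0.0714]
eef_rot: [0.0, 1.0, 0.01, -0.0]
force: [-0.3, 0.7, -1.9]
grip_width: 0.0093
grasp_force: 32.9
```

```bash
python3 look.py l4; python3 -c "
from h import *
go([.5110,-.0365,.046],-88.45)"
```

```text
top
 (20, [383.7, 145.0], [[0.6848, -0.0493], [0.6776, -0.0391]])
 (36, [312.4, 202.6], [[0.5053, 0.1803], [0.5025, 0.1848]])
 (12, [384.8, 206.2], [[0.4928, -0.0428], [0.4903, -0.0328]])
scene
 (815, [294.6, 143.3], [[0.7696, -0.0881], [0.7168, -0.014]])
 (15, [249.0, 159.0], [[0.7864, 0.1719], [0.7326, 0.2302]])
 (11, [348.7, 155.5], [[0.5304, -0.1087], [0.4921, -0.0334]])
 (38, [311.4, 177.7], [[0.517, 0.1624], [0.4795, 0.2213]])
 (140, [69.0, 221.1], [[0.8299, 0.8242], [0.7735, 0.843]])
t 11.8833 pos [ 0.5102 -0.0346  0.0715] yaw -88.79 F [ 0.2 -1.  -1.5] w 0.009464940846418683 g 32.94094204902649
cm [0.07 0.19 2.55] turn -0.34
tool axes [[1.0, 0.021, 0.0], [0.021, -1.0, -0.001], [0.0, 0.001, -1.0]]
```

View pics/l4scene.png

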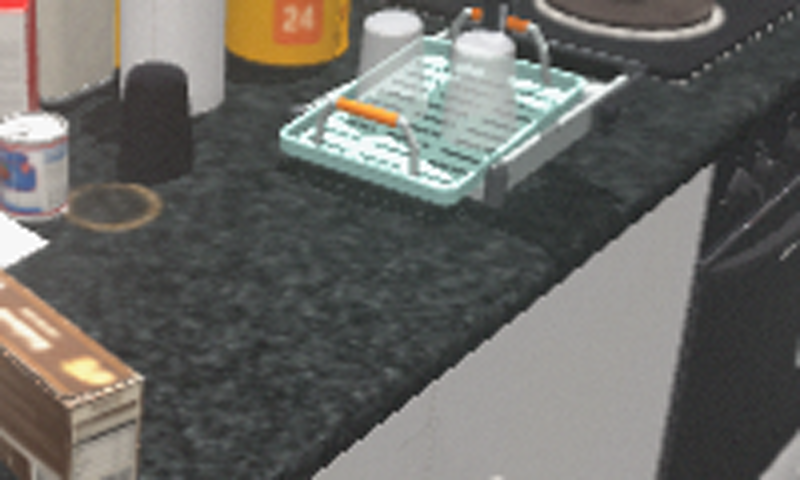

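The scene crop shows the tray across the sill with its front held, the rear grip at (368,110) in the air, and the glasses standing.

Call:
servo_tool --pt "0 0 0.1 0" --pt "0 0.1 0.2 0" --pt "0 0.2 0.4 0" --pt "0 0.2 0.6 0" --pt "0 0.3 0.8 0" --pt "0 0.4 1 0" --pt "0 0.4 1.2 0" --pt "0 0.5 1.4 0" --pt "0 0.6 1.6 0" --pt "0 0.6 1.7 0" --pt "0 0.7 1.8 0" --pt "0 0.7 1.9 0" --pt "0 0.7 2 0" --pt "0 0.8 2.1 0" --pt "0 0.8 2.1 0" --pt "0 0.8 2.1 0"

```text
time_s: 13.22
position: [0.5099, -0.0414, 0.05]
eef_rot: [-0.0, 1.0, 0.01, -0.0]
force: [1.0, -0.8, -1.4]
grip_width: 0.0095
grasp_force: 33.1
```

Call:
servo_tool --pt "0 0 0.1 0" --pt "0 0 0.2 0" --pt "0 0 0.3 0" --pt "0 0 0.3 0"

```text
time_s: 13.55
position: [0.5101, -0.0422, 0.0472]
eef_rot: [0.0, 1.0, 0.011, -0.0]
force: [-0.1, -2.5, 0.3]
grip_width: 0.0097
grasp_force: 33.2
```

Call:
servo_tool --pt "0 0 0.05 0" --pt "0 0 0.1 0" --pt "0 0 0.1 0"

```text
time_s: 13.8
position: [0.5103, -0.0422, 0.0467]
eef_rot: [0.0, 1.0, 0.011, -0.0]
force: [-1.4, -4.2, 3.1]
grip_width: 0.0095
grasp_force: 33.5
```

```bash
python3 look.py l5 | grep -A3 top; python3 -c "
from h import *
go([.5110,-.0365,.046],-88.45)"
```

```text
top
 (9, [385.0, 144.4], [[0.6864, -0.0536], [0.6792, -0.0433]])
 (47, [315.5, 202.8], [[0.5047, 0.171], [0.5019, 0.1757]])
 (14, [384.9, 207.1], [[0.4901, -0.0432], [0.4876, -0.0332]])
t 13.9 pos [ 0.5104 -0.0422  0.0467] yaw -88.79 F [-2.7 -4.7  4.2] w 0.009954255728757841 g 33.56473982334137
cm [ 0.08 -0.57  0.07] turn -0.34
tool axes [[1.0, 0.021, -0.0], [0.021, -1.0, -0.001], [-0.0, 0.001, -1.0]]
```

Call:
servo_tool --pt "0 0 -0.05 0" --pt "0 0 -0.05 0"

```text
time_s: 14.07
position: [0.5106, -0.042, 0.0469]
eef_rot: [0.0, 1.0, 0.01, 0.0]
force: [-0.5, -3.8, 0.6]
grip_width: 0.0099
grasp_force: 33.3
```

Call:
servo_tool --pt "0 0 -0.05 0" --pt "0 0 -0.05 0" --pt "0 0 -0.05 0" --pt "0 0 -0.05 0" --pt "0 0 -0.3 0" --pt "0 0 -1 0" --pt "0 0 -2.5 0" --pt "0 0 -5 0" --pt "0 0 -7.5 0" --pt "0 0 -10 0" --pt "0 0 -12 0" --pt "0 0 -13 0" --pt "0 0 -13 0" --fingers 0.1

```text
time_s: 15.15
position: [0.5126, -0.0422, 0.1804]
eef_rot: [0.001, 1.0, 0.01, 0.003]
force: [0.2, -0.6, 0.6]
grip_width: 0.0385
grasp_force: 0.0
```

```bash
python3 look.py l6; python3 -c "
from h import *
go([.5040,.1750,.155],-88.0)"
```

```text
top
 (48, [384.6, 200.4], [[0.5108, -0.0432], [0.5078, -0.0332]])
 (47, [315.4, 202.7], [[0.5048, 0.1714], [0.502, 0.1761]])
scene
 (794, [294.6, 143.2], [[0.7706, -0.0898], [0.7177, -0.0157]])
 (14, [277.4, 129.5], [[0.948, -0.1977], [0.8844, -0.1171]])
 (16, [249.0, 158.5], [[0.79, 0.1681], [0.7359, 0.2266]])
 (21, [343.9, 159.4], [[0.5228, -0.0592], [0.4849, 0.0131]])
 (36, [312.6, 175.0], [[0.5266, 0.1412], [0.4885, 0.2013]])
 (134, [68.6, 221.3], [[0.83, 0.8255], [0.7735, 0.8442]])
t 15.25 pos [ 0.51   -0.0417  0.1766] yaw -88.81 F [ 0.3 -0.5 -0.7] w 0.03855450695691264 g 0.0
cm [ -0.15 -21.67   2.16] turn -0.81
tool axes [[1.0, 0.021, 0.0], [0.021, -1.0, 0.0], [0.0, -0.0, -1.0]]
```

View pics/l6scene.png

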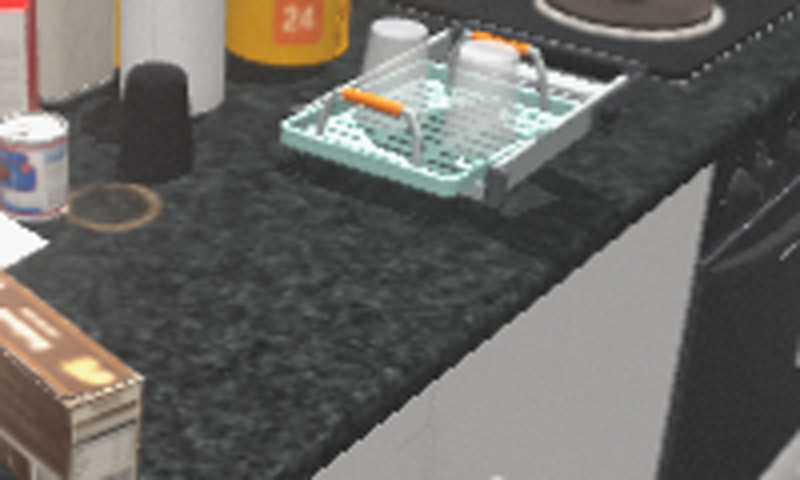

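The scene crop shows the tray resting by itself on sill and deck. The rear grip is at (372,101), the front grip at (500,43), and both glasses stand.

```bash
python3 - <<'E'
from h import *
ct,cs=camera_info("top"),camera_info("scene")
F=tri(ray(ct,384.6,200.4),ray(cs,343.9,159.4));R=tri(ray(ct,315.4,202.7),ray(cs,312.6,175.0));print(F,R)
d=F[0]-R[0];print(np.linalg.norm(d),np.degrees(np.arctan2(d[1],d[0])))
go([*R[0][:2],.155],-88.8)
E
```

```text
(array([ 0.51108408, -0.03962939,  0.06841417]), [np.float64(0.0013030196457322063), np.float64(0.0013030196457319574)]) (array([0.50417405, 0.17445318, 0.07690339]), [np.float64(0.0009757565970327071), np.float64(0.0009757565970321205)])
0.21436222565977903 -88.1512836877006
t 15.25 pos [ 0.51   -0.0417  0.1766] yaw -88.81 F [ 0.3 -0.5 -0.7] w 0.03855450695691264 g 0.0
cm [ -0.14 -21.62   2.16] turn -0.01
tool axes [[1.0, 0.021, 0.0], [0.021, -1.0, 0.0], [0.0, -0.0, -1.0]]
```

Call:
servo_tool --pt "0 -0.5 0 0" --pt "0 -1.5 0 0" --pt "0 -3 0 0" --pt "0 -5 0 0" --pt "0 -7.5 0 0" --pt "0 -10 0 0" --pt "0 -12.5 0 0" --pt "0 -15 0 0" --pt "-0.1 -17 0 0" --pt "-0.1 -19 0 0" --pt "-0.1 -20.5 0 -0.3" --pt "-0.1 -21.3 0 -0.7" --pt "-0.1 -21.6 0 -0.7" --pt "-0.1 -21.6 1 -0.7" --pt "-0.1 -21.6 2.5 -0.7" --pt "-0.1 -21.6 4.5 -0.7" --pt "-0.1 -21.6 6 -0.7" --pt "-0.1 -21.6 6.8 -0.7" --pt "-0.1 -21.6 7 -0.7" --pt "-0.1 -21.6 7 -0.7"

```text
time_s: 16.92
position: [0.5041, 0.1734, 0.1057]
eef_rot: [0.0, 1.0, 0.016, -0.001]
force: [0.4, 0.5, 0.3]
grip_width: 0.0383
grasp_force: 0.0
```

```bash
python3 -c "
from h import *
go([.5042,.174,.058],-88.1)"
```

```text
t 16.9167 pos [0.5041 0.1734 0.1057] yaw -88.15 F [0.4 0.5 0.3] w 0.038333488516157636 g 0.0
cm [ 0.02 -0.06  4.77] turn -0.05
tool axes [[0.999, 0.032, -0.002], [0.032, -0.999, -0.001], [-0.002, 0.001, -1.0]]
```

Call:
servo_tool --pt "0 0 0.8 0" --pt "0 0 1.8 0" --pt "0 0 2.8 0" --pt "0 0 3.6 0" --pt "0 0 4.2 0" --pt "0 0 4.6 0" --pt "0 0 4.7 0" --pt "0 0 4.7 0" --pt "0 0 4.7 0"

```text
time_s: 17.67
position: [0.5051, 0.1742, 0.06]
eef_rot: [-0.0, 1.0, 0.017, 0.0]
force: [-0.6, -0.0, -0.2]
grip_width: 0.0387
grasp_force: 0.0
```

Call:
servo_tool --pt "0 0 0 0" --pt "0 0 0 0" --pt "0 0 0 0" --pt "0 0 0 0" --pt "0 0 0 0" --pt "0 0 0 0" --pt "0 0 0 0" --fingers 0.77

```text
time_s: 18.25
position: [0.5052, 0.1741, 0.0604]
eef_rot: [0.0, 1.0, 0.017, 0.0]
force: [-1.2, -1.7, 4.2]
grip_width: 0.0103
grasp_force: 17.8
```

Call:
servo_tool --pt "0 0 -0.1 0" --pt "0 0 -0.2 0" --pt "0 0 -0.3 0" --pt "0 0.1 -0.4 0" --pt "0 0.3 -0.5 0" --pt "0 0.6 -0.5 0" --pt "0 1 -0.5 0" --pt "0 1.4 -0.5 0" --pt "0 1.8 -0.5 0" --pt "0 2.2 -0.5 0" --pt "0 2.6 -0.5 0" --pt "0 3 -0.5 0" --pt "0 3.4 -0.5 0" --pt "0 3.8 -0.5 0" --pt "0 4.2 -0.5 0" --pt "0 4.6 -0.5 0" --pt "0 5 -0.5 0" --pt "0 5.3 -0.5 0" --pt "0 5.5 -0.5 0" --pt "0 5.5 -0.5 0"

```text
time_s: 19.92
position: [0.5065, 0.1185, 0.0647]
eef_rot: [0.0, 1.0, 0.016, -0.0]
force: [0.0, -1.1, -4.5]
grip_width: 0.0101
grasp_force: 17.2
```

```bash
python3 look.py l7;python3 -c "
from h import *
go([.5042,.174,.058],-88.1)"
```

```text
top
 (10, [362.4, 135.7], [[0.714, 0.0175], [0.7061, 0.026]])
 (15, [382.3, 145.4], [[0.6833, -0.0448], [0.6761, -0.0347]])
 (35, [401.4, 199.8], [[0.5124, -0.0966], [0.5094, -0.0853]])
scene
 (381, [296.8, 128.9], [[0.8872, -0.2656], [0.8273, -0.1809]])
 (382, [292.7, 156.8], [[0.6798, 0.046], [0.6324, 0.1119]])
 (12, [249.0, 160.5], [[0.776, 0.1833], [0.7228, 0.2409]])
 (14, [325.7, 170.0], [[0.5174, 0.0742], [0.4799, 0.1384]])
 (138, [68.7, 221.2], [[0.8302, 0.825], [0.7737, 0.8438]])
t 20.0167 pos [0.5065 0.1185 0.0646] yaw -88.09 F [ 0.9 -1.5 -3.5] w 0.010391893893153238 g 17.225234806537628
cm [-0.04 -5.55  0.66] turn 0.01
tool axes [[0.999, 0.033, -0.0], [0.033, -0.999, -0.001], [-0.0, 0.001, -1.0]]
```

View pics/l7scene.png

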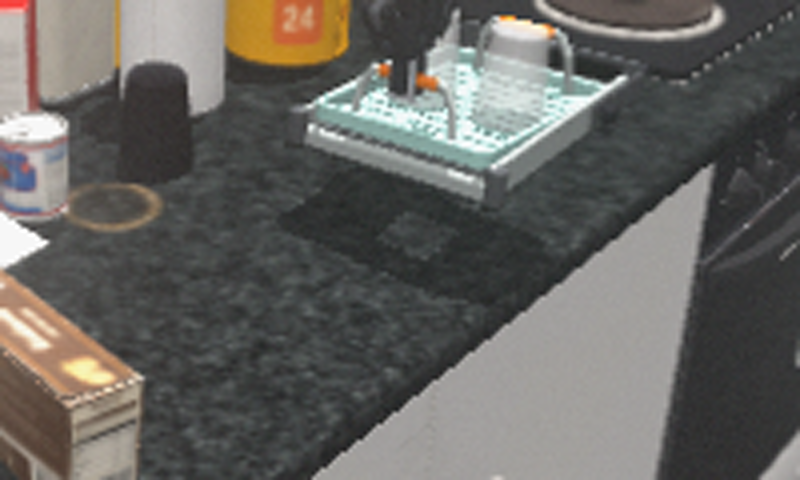

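The scene crop shows the rear end just above the sill, with the rear grip in the fingers at about (415,80) and the glasses standing.

Call:
servo_tool --pt "0 0.1 0 0" --pt "0 0.2 0 0" --pt "0 0.35 0 0" --pt "0 0.5 0 0" --pt "0 0.65 0 0" --pt "0 0.8 0 0" --pt "0 0.95 0 0" --pt "0 1.1 0 0" --pt "0 1.2 0 0" --pt "0 1.3 0 0" --pt "0 1.4 0 0" --pt "0 1.4 0 0"

```text
time_s: 21.02
position: [0.507, 0.1049, 0.0648]
eef_rot: [0.0, 1.0, 0.017, -0.0]
force: [0.5, 1.2, -3.7]
grip_width: 0.0101
grasp_force: 17.3
```

Call:
servo_tool --pt "0 0.1 0 0" --pt "0 0.2 0 0" --pt "0 0.3 0 0" --pt "0 0.4 0 0" --pt "0 0.5 0 0" --pt "0 0.5 0 0"

```text
time_s: 21.52
position: [0.5072, 0.0999, 0.0648]
eef_rot: [0.0, 1.0, 0.017, -0.0]
force: [0.0, 2.3, -3.2]
grip_width: 0.0098
grasp_force: 17.3
```

Call:
servo_tool --pt "0 0.08 0 0" --pt "0 0.16 0 0" --pt "0 0.24 0 0" --pt "0 0.32 0 0" --pt "0 0.4 0 0" --pt "0 0.4 0 0"

```text
time_s: 22.02
position: [0.5073, 0.0959, 0.0648]
eef_rot: [0.0, 1.0, 0.017, -0.0]
force: [1.0, 1.1, -4.8]
grip_width: 0.0103
grasp_force: 17.3
```

Call:
servo_tool --pt "0 0.08 0 0" --pt "0 0.16 0 0" --pt "0 0.24 0 0" --pt "0 0.32 0 0" --pt "0 0.32 0 0"

```text
time_s: 22.43
position: [0.5074, 0.0928, 0.0648]
eef_rot: [0.0, 1.0, 0.017, 0.0]
force: [0.3, 1.5, -3.6]
grip_width: 0.0102
grasp_force: 17.3
```

Call:
servo_tool --pt "0 0.08 0 0" --pt "0 0.16 0 0" --pt "0 0.24 0 0" --pt "0 0.32 0 0" --pt "0 0.32 0 0"

```text
time_s: 22.85
position: [0.5076, 0.0897, 0.0648]
eef_rot: [0.0, 1.0, 0.017, 0.0]
force: [-0.4, 1.5, -3.1]
grip_width: 0.0104
grasp_force: 17.3
```

Call:
servo_tool --pt "0 0.08 0 0" --pt "0 0.16 0 0" --pt "0 0.24 0 0" --pt "0 0.32 0 0" --pt "0 0.32 0 0"

```text
time_s: 23.27
position: [0.5076, 0.0864, 0.0648]
eef_rot: [0.0, 1.0, 0.016, -0.0]
force: [-0.2, -0.6, -2.6]
grip_width: 0.01
grasp_force: 17.3
```

Call:
servo_tool --pt "0 0.08 0 0" --pt "0 0.16 0 0" --pt "0 0.24 0 0" --pt "0 0.24 0 0"

```text
time_s: 23.6
position: [0.5077, 0.084, 0.0648]
eef_rot: [0.0, 1.0, 0.017, -0.0]
force: [-0.1, 1.1, -3.0]
grip_width: 0.0101
grasp_force: 17.3
```

Call:
servo_tool --pt "0 0.08 0 0" --pt "0 0.16 0 0" --pt "0 0.24 0 0" --pt "0 0.24 0 0"

```text
time_s: 23.93
position: [0.5078, 0.0816, 0.0648]
eef_rot: [0.0, 1.0, 0.017, -0.0]
force: [-0.4, 0.6, -3.5]
grip_width: 0.0098
grasp_force: 17.3
```

```bash
python3 look.py l8|grep -A4 top; python3 - <<'E'
from h import *
a=snapshot("top")
ct=camera_info("top")
# intensity profile along drainer axis near the wall, at z~.03, lateral offset +-60mm
for lat in(-.07,.07):
    r=[]
    for s in range(225,300,3):
        p=np.array([.5065+lat,.1314,.025])+s/1000*np.array([.027,-.9996,0])
        u,v=proj(ct,p);r.append((s,*cv2.getRectSubPix(a,(1,1),(float(u),float(v)))[0,0].tolist()))
    print(lat,r)
E
```

```text
top
 (13, [383.2, 145.1], [[0.6844, -0.0477], [0.6771, -0.0376]])
 (65, [413.1, 200.0], [[0.5114, -0.1341], [0.5084, -0.1219]])
scene
 (382, [296.8, 128.9], [[0.8874, -0.2654], [0.8275, -0.1806]])
-0.07 [(225, 74, 37, 33), (228, 73, 38, 34), (231, 75, 37, 33), (234, 77, 40, 35), (237, 72, 38, 32), (240, 73, 35, 30), (243, 82, 40, 33), (246, 84, 46, 39), (249, 82, 41, 35), (252, 79, 36, 30), (255, 81, 39, 35), (258, 76, 37, 32), (261, 68, 34, 28), (264, 63, 31, 26), (267, 66, 30, 26), (270, 90, 47, 41), (273, 118, 61, 50), (276, 134, 72, 60), (279, 133, 71, 58), (282, 132, 67, 55), (285, 131, 66, 53), (288, 132, 68, 57), (291, 119, 70, 60), (294, 103, 70, 55), (297, 96, 69, 47)]
0.07 [(225, 73, 36, 32), (228, 79, 41, 33), (231, 113, 60, 50), (234, 133, 72, 59), (237, 134, 67, 56), (240, 132, 62, 54), (243, 131, 65, 56), (246, 145, 108, 98), (249, 175, 184, 171), (252, 193, 232, 220), (255, 174, 215, 206), (258, 127, 156, 148), (261, 100, 121, 115), (264, 145, 175, 168), (267, 203, 238, 233), (270, 137, 158, 155), (273, 58, 63, 62), (276, 26, 24, 26), (279, 34, 32, 32), (282, 50, 49, 48), (285, 63, 65, 64), (288, 72, 76, 76), (291, 61, 64, 64), (294, 43, 44, 41), (297, 28, 34, 31)]
```

Call:
servo_tool --pt "0 0.08 0 0" --pt "0 0.16 0 0" --pt "0 0.24 0 0" --pt "0 0.24 0 0"

```text
time_s: 24.42
position: [0.5079, 0.0793, 0.0648]
eef_rot: [0.0, 1.0, 0.017, -0.0]
force: [0.9, 2.0, -2.9]
grip_width: 0.0103
grasp_force: 17.3
```

Call:
servo_tool --pt "0 0.08 0 0" --pt "0 0.16 0 0" --pt "0 0.24 0 0" --pt "0 0.24 0 0"

```text
time_s: 24.75
position: [0.5079, 0.0768, 0.0648]
eef_rot: [0.0, 1.0, 0.017, -0.0]
force: [-0.5, 0.7, -3.2]
grip_width: 0.0104
grasp_force: 17.3
```

Call:
servo_tool --pt "0 0.08 0 0" --pt "0 0.16 0 0" --pt "0 0.24 0 0" --pt "0 0.24 0 0"

```text
time_s: 25.08
position: [0.5081, 0.0744, 0.0648]
eef_rot: [0.0, 1.0, 0.017, -0.0]
force: [0.4, 1.0, -2.8]
grip_width: 0.01
grasp_force: 17.3
```

Call:
servo_tool --pt "0 0.08 0 0" --pt "0 0.16 0 0" --pt "0 0.24 0 0" --pt "0 0.24 0 0"

```text
time_s: 25.42
position: [0.5078, 0.0731, 0.0648]
eef_rot: [-0.001, 1.0, 0.016, -0.0]
force: [-0.9, 5.2, -2.0]
grip_width: 0.0103
grasp_force: 17.4
```

Call:
servo_tool --pt "0 -0.1 0 0" --pt "0 -0.15 0.1 0" --pt "0 -0.2 0.2 0" --pt "0 -0.23 0.3 0" --pt "0 -0.26 0.4 0" --pt "0 -0.29 0.5 0" --pt "0 -0.32 0.6 0" --pt "0 -0.35 0.7 0" --pt "0 -0.38 0.8 0" --pt "0 -0.41 0.9 0" --pt "0 -0.44 1 0" --pt "0 -0.47 1.1 0" --pt "0 -0.5 1.2 0" --pt "0 -0.53 1.3 0" --pt "0 -0.56 1.4 0" --pt "0 -0.56 1.4 0" --pt "0 -0.56 1.4 0"

```text
time_s: 26.83
position: [0.508, 0.0776, 0.0508]
eef_rot: [0.0, 1.0, 0.017, 0.0]
force: [0.1, -2.0, -2.5]
grip_width: 0.01
grasp_force: 17.3
```

Call:
servo_tool --pt "0 -0.03 0.1 0" --pt "0 -0.05 0.2 0" --pt "0 -0.05 0.2 0" --pt "0 -0.05 0.2 0"

```text
time_s: 27.17
position: [0.508, 0.0784, 0.0488]
eef_rot: [-0.0, 1.0, 0.017, 0.0]
force: [0.6, -0.9, -2.8]
grip_width: 0.0101
grasp_force: 17.3
```

Call:
servo_tool --pt "0 0 0.05 0" --pt "0 0 0.1 0" --pt "0 0 0.15 0" --pt "0 0 0.15 0" --pt "0 0 0.15 0"

```text
time_s: 27.58
position: [0.508, 0.0786, 0.0479]
eef_rot: [-0.0, 1.0, 0.016, -0.0]
force: [-2.1, 0.2, 3.3]
grip_width: 0.0103
grasp_force: 17.8
```

Call:
servo_tool --pt "0 0 0.05 0" --pt "0 0 0.1 0" --pt "0 0 0.1 0" --pt "0 0 0.1 0"

```text
time_s: 27.92
position: [0.5081, 0.0786, 0.0478]
eef_rot: [-0.0, 1.0, 0.017, -0.0]
force: [-5.3, -0.5, 10.1]
grip_width: 0.0101
grasp_force: 18.4
```

Call:
servo_tool --pt "0 0 -0.1 0" --pt "0 0 -0.15 0" --pt "0 0.07 -0.15 0" --pt "0 0.14 -0.15 0" --pt "0 0.2 -0.15 0" --pt "0 0.2 -0.15 0"

```text
time_s: 28.42
position: [0.5083, 0.0774, 0.0478]
eef_rot: [-0.001, 1.0, 0.016, 0.0]
force: [-1.4, 5.3, 0.3]
grip_width: 0.0104
grasp_force: 17.7
```

Call:
servo_tool --pt "0 0.05 0 0" --pt "0 0.1 0 0" --pt "0 0.1 0 0"

```text
time_s: 28.67
position: [0.508, 0.0773, 0.0478]
eef_rot: [-0.002, 1.0, 0.016, 0.0]
force: [-0.3, 8.9, 1.8]
grip_width: 0.0103
grasp_force: 17.8
```

Call:
servo_tool --pt "0 -0.05 0 0" --pt "0 -0.1 0 0" --pt "0 -0.1 0 0"

```text
time_s: 28.92
position: [0.5081, 0.0773, 0.0479]
eef_rot: [-0.001, 1.0, 0.016, 0.0]
force: [-1.3, 5.7, 0.5]
grip_width: 0.01
grasp_force: 17.8
```

Call:
servo_tool --pt "0 0 0 0" --pt "0 0 0 0" --pt "0 0 0 0" --pt "0 0 0 0" --pt "0 0 -0.3 0" --pt "0 0 -1 0" --pt "0 0 -2.5 0" --pt "0 0 -5 0" --pt "0 0 -7.5 0" --pt "0 0 -10 0" --pt "0 0 -12 0" --pt "0 -2 -13 0" --pt "0 -5 -13 0" --pt "0 -8 -13 0" --pt "0 -11 -13 0" --pt "0 -14 -13 0" --pt "0 -16 -13 0" --pt "0 -17 -13 0" --pt "0 -17 -13 0" --fingers 0.1

```text
time_s: 30.5
position: [0.5023, 0.2479, 0.1784]
eef_rot: [-0.0, 1.0, 0.018, 0.0]
force: [0.0, -0.6, 0.2]
grip_width: 0.0387
grasp_force: 0.0
```

```bash
python3 look.py l9; python3 - <<'E'
from h import *
go([.5,.2,.2],-88)
a,b,c=snapshot("wrist"),snapshot("top"),snapshot("scene")
x=cv2.resize(b[150:260,290:460],(800,518))[:300*0+518]
y=cv2.resize(c[150:240,300:420],(500,375),interpolation=cv2.INTER_CUBIC)
z=cv2.resize(b[155:245,310:440],(300*2,415),interpolation=cv2.INTER_CUBIC)
o=np.zeros((600,800,3),np.uint8);o[:300,:400]=cv2.resize(a,(400,300));o[:300,400:]=cv2.resize(y,(400,300));o[300:,:430]=cv2.resize(z,(430,300));o[300:,430:]=cv2.resize(c[130:290,150:347],(370,300))
save("fin",o)
E
```

```text
top
 (12, [381.6, 146.0], [[0.6814, -0.0422], [0.6742, -0.0323]])
 (59, [415.2, 199.4], [[0.5131, -0.1411], [0.5101, -0.1287]])
scene
 (53, [284.1, 117.3], [[1.0601, -0.3924], [0.9898, -0.3]])
 (16, [277.4, 130.6], [[0.9366, -0.1836], [0.8737, -0.1038]])
 (14, [292.2, 141.8], [[0.7889, -0.0979], [0.735, -0.0232]])
 (368, [291.5, 157.5], [[0.6786, 0.0549], [0.6313, 0.1203]])
 (26, [355.5, 152.9], [[0.525, -0.1522], [0.487, -0.0742]])
 (9, [249.0, 162.0], [[0.7657, 0.1945], [0.7132, 0.2514]])
 (34, [327.4, 169.8], [[0.514, 0.069], [0.4767, 0.1335]])
 (138, [68.7, 221.3], [[0.8299, 0.8252], [0.7734, 0.844]])
t 30.6 pos [0.5024 0.2456 0.178 ] yaw -88.07 F [-0.5 -0.6 -0.9] w 0.03837194330085278 g 0.0
cm [-0.39  4.56 -2.2 ] turn -0.07
tool axes [[0.999, 0.034, 0.0], [0.034, -0.999, -0.001], [0.0, 0.001, -1.0]]
```

View pics/fin.png

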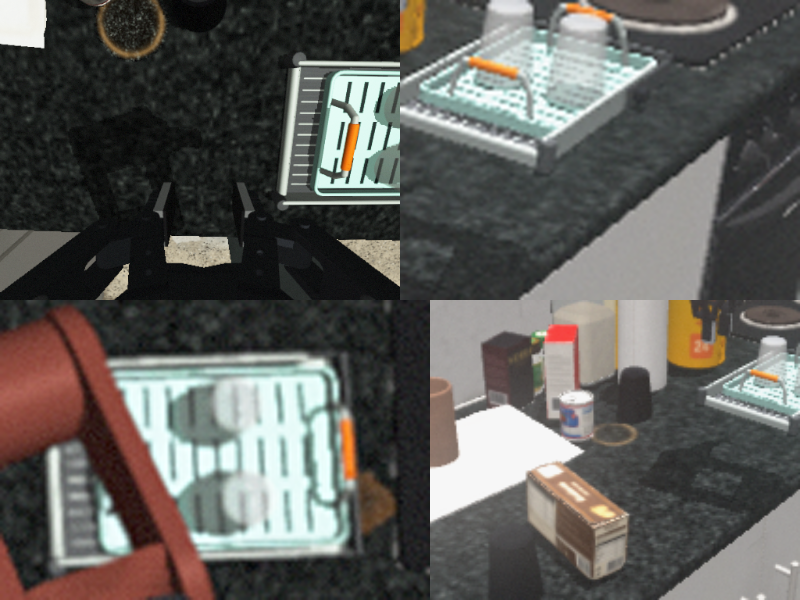

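The composite shows the tray lying flat behind the sill with its front rim against the black end wall. Both glasses stand, and the tin and biscuit box have not moved.

```bash
python3 -c "
from h import *
print(robot.sign_off())"
```

```text
the job is handed in; nothing more can be done
None
```

The job is handed in after about 31 s: the tray lies flat in the drainer behind the sill, snug against the end wall, with both glasses standing untouched and the tin and biscuit box where they were.

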